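# Press home the sealing strip of a cash cassette

### The job

Take the spring-loaded seam press by its handle and seal the cash cassette: set the sole down at one end of the grey sealing strip and sweep it along to the other end under steady spring pressure, without lifting off partway and without bottoming the spring, so that every link of the strip lies flush with the lid. Press the strip with the tool only, do not disturb the ruler or the coin canister, and finally stand the press upright on its rubber mat and let go.

Things in the scene. Friction and masses are not known exactly. Their poses are not given: they have to be found in the camera images.
- cassette: closed black plastic cash cassette, 150 (x) x 260 (y) x 88 mm high, fixed. Origin at the centre of its underside, z up; its flat lid is 88 mm above. A grey sealing strip of seven stiff links lies in a channel in the middle of the lid, along the cassette's y axis: 168 mm long, 23 mm wide, centred, with 46 mm of plain flat lid beyond each end.
- strip_start (a point): centre of one end of the strip (the cassette's -y end), at lid height. At the start the links stand 4 to 5 mm proud of the lid; pressed home they are flush with it. Each link (24 mm of the length) yields to about 4 N and stays where it is pushed.
- strip_end (a point): centre of the other end of the strip (the cassette's +y end), at lid height
- press: the seam press, a loose hand tool of about 0.34 kg standing upright on its sole: a wooden handle block 30 (x) x 60 (y) x 48 mm, 38 to 86 mm above the sole's underside, on a steel plate, two steel guide posts with a spring, and a white plastic sole. Origin at the centre of the sole's underside when the spring is out; z up.
- press_grip (a point): centre of the handle block, 62 mm above the press's origin; the place to grip it, across its 30 mm (x) or 60 mm (y)
- sole (a point): centre of the underside of the press's sole (it rises towards the handle as the spring is compressed). The sole is 60 mm wide (y); its flat is 36 mm long (x), with a ramp 15 mm long turned up 7 mm at each x end, so it rides onto the links when moved along its x axis.
- plunger (a joint): how far the press's spring is compressed, 0 (out) to 0.016 m (bottomed). It takes about 7 N to start, 11 N at 8 mm and 14 N at 16 mm.
- mat: black rubber parking mat, 170 x 170 x 4 mm, fixed, on which the press stands at the start. Origin at the centre of its underside
- coinjar: loose closed steel coin canister, 52 mm diameter, 55 mm high, between the cassette and the mat. Origin at the centre of its underside; a bystander
- ruler: loose red ruler, 200 (x) x 30 x 5 mm, lying between the cassette and the mat. Origin at the centre of its underside; a bystander
- link0 (a joint): how far link 0 of the strip has been pushed down, 0 (5 mm proud) to 0.005 m (flush). Link 0 is at strip_start.
- link1 (a joint): how far link 1 of the strip has been pushed down, 0 (5 mm proud) to 0.005 m (flush). Its centre is 36 mm from strip_start.
- link2 (a joint): how far link 2 of the strip has been pushed down, 0 (5 mm proud) to 0.005 m (flush). Its centre is 60 mm from strip_start.
- link3 (a joint): how far link 3 of the strip has been pushed down, 0 (5 mm proud) to 0.005 m (flush). Its centre is 84 mm from strip_start.
- link4 (a joint): how far link 4 of the strip has been pushed down, 0 (5 mm proud) to 0.005 m (flush). Its centre is 108 mm from strip_start.
- link5 (a joint): how far link 5 of the strip has been pushed down, 0 (5 mm proud) to 0.005 m (flush). Its centre is 132 mm from strip_start.
- link6 (a joint): how far link 6 of the strip has been pushed down, 0 (5 mm proud) to 0.005 m (flush). Link 6 is at strip_end.
Not all that is in view belongs to the job. What is shaped like the press but orange or pink is not meant.

How it is judged (in metres and radians):
On the way, in this order (a step that is already met when the one before it is completed fails the run):
1. the link at one end of the strip is pressed home with the press bearing on the cassette, while the middle link and the link at the other end are still up (contact force between press and cassette above 3 N and value of joint link3 below 0.0035 m and ((value of joint link0 above 0.0035 m and value of joint link6 below 0.0035 m) or (value of joint link6 above 0.0035 m and value of joint link0 below 0.0035 m))).
2. the middle link is home, with the press bearing on the cassette, while the link at the far end is still up (contact force between press and cassette above 3 N and value of joint link3 above 0.0035 m and ((value of joint link0 above 0.0035 m and value of joint link6 below 0.0035 m) or (value of joint link6 above 0.0035 m and value of joint link0 below 0.0035 m))).
3. all seven links are home (value of joint each of link0, link1, link2, link3, link4, link5, link6 above 0.0035 m), for 0.1 s.
At the end, for the whole second after the job is handed in: All seven links are within 1.5 mm of flush with the lid, and the press stands upright (within 0.1 rad) and at rest on its mat, its centre within 70 mm of the mat's centre along each of the mat's axes, released (all of step 3 and x of press in the frame of mat between -0.07 and 0.07 m and y of press in the frame of mat between -0.07 and 0.07 m and z of press in the frame of mat below 0.009 m and angle between press's own z axis and vertical below 0.1 rad and linear speed of press below 0.02 m/s and contact force between the fingers and press below 0.1 N); the robot touches nothing.
It fails at once if the press is lifted more than 20 mm off the lid while one end link is home and the other is not (z of sole in the frame of cassette above 0.108 m and ((value of joint link0 above 0.0035 m and value of joint link6 below 0.0035 m) or (value of joint link6 above 0.0035 m and value of joint link0 below 0.0035 m))).
It fails at once if the press's spring is bottomed (compressed by more than 15.5 mm) (value of joint plunger above 0.0155 m).
It fails at once if the fingers or the arm press on the cassette or its strip with more than 2 N (contact force between any of the fingers, the arm and cassette above 2 N).
It fails at once if the coin canister or the ruler is moved by more than 25 mm (distance of any of coinjar, ruler from where it was at the start of the episode above 0.025 m).
It also fails if it takes over 58 s, if anything falls off the work surface, if the arm or the gripper's body presses on something with over 40 N, if the wrist force passes 120 N, or if a joint passes its speed limit or range.

### The arm

A 6-joint arm with a two-finger parallel gripper is mounted at the origin on the work surface. World frame = base frame: x ahead of the robot, y to its left, z up, the work surface at z = 0. Lengths are in m, angles in degrees, forces in N, time in s.
With the tool pointing down it reaches from about 0.35 to 1 m from the base axis. Payload 7.1 kg.
Tool frame: the origin (TCP) lies at the very end of the fingers, on their centre line; the grasp point (between the pads) lies 19 mm behind it (grip_depth is the z of the grasp point in the tool frame, in m); z points along the fingers, y is the line along which they close (so a half turn about z gives the same grasp; the last joint's range is limited). The gripper opens to 85 mm and grips with 20 to 120 N. Pads are 22 mm wide; open, the fingers measure 114 mm over their backs; the gripper's body (76 mm by 85 mm) begins 54 mm behind the grasp point. The pads swing forward as they close: fully open they stand 13 mm farther back than shut.
Start: joints at [-68.01, 24.242, 93.386, -0, 62.372, -1.089], TCP at [0.245, -0.575, 0.231] pointing down, gripper open.
Joint ranges: [-172.04, 172.04], [-51.8, 120.97], [4.93, 147.93], [-75.15, 255.16], [6.16, 154.13], [-145.62, 145.62]. Speed limits (degrees/s): [136.94, 136.94, 172.46, 180, 180, 180].

### API

Orientations are given as [roll, pitch, yaw] about the fixed x, y, z axes, in that order (R = Rz(yaw) Ry(pitch) Rx(roll)).
In Python, from rig import get_state, get_image, camera_params, finish_job, grip_depth gives the robot as it stands.
- The arm moves only by the shell command python3 -m pendant 'ROWS' [FORCE]. ROWS is JSON, a list of rows, each a list of 7 numbers: the turn, a rotation vector about the tool's x, y, z in units of 5 degrees (1.0 is 5 degrees), then the shift along the tool's x, y, z in units of 25 mm (1.0 is 25 mm), then the closure, from 0 (fully open) to 1 (shut). A call has 1 to 20 rows; each row is the pose to reach, as a shift and turn from the pose commanded when the call began, along the tool's axes at that moment; what a row does not reach only later rows make up. A row lasts 1/8 s, in which the tool goes at most 62.5 mm and 10.7 degrees, less where a joint would pass 70% of its speed; a pose out of reach is approached as far as the arm can. A call with a gripper value outside its range is refused whole. The fingers move at their own pace and stop on an object; FORCE is the grip in N (left out, the last holds). Time passes only in rows, so rows that repeat a pose let the fingers close. It gives the time, the measured TCP pose, the force, the opening and the grip force at its end, in the units of the state.
- get_state(): the state, without advancing time (a new reading comes with each control period).
- get_image(name): name is "side" or "top" or "wrist"; returns the picture (420x560x3 uint8, red, green, blue); there is no depth.
- camera_params(name): a dict with "K" (3x3 intrinsics, pixels), "pose" (4x4, takes a point from camera to world coordinates). Camera axes: x right, y up, looking along -z (the intrinsics and any distortion apply to the point x, -y, -z); pixel columns grow to the right and rows downward; lengths in m; the calibration is good to about 2 mm. A picture is of the moment at which its call begins: read the wrist's pose just before it. camera_params takes no time and is no camera call; for the wrist camera it gives the pose at the moment of the call.
- finish_job(): hands the job in; it is judged then, once.
The state is a dict: "time": time; "joint_positions": joint angles; "joint_velocities": joint speeds; "effort": joint torques, N m; "ee_pos": TCP position; "eef_rot": TCP orientation; "ft_force": force on the tool from outside, world axes, zero at the start; "moment": the same for the moment, N m; "opening": opening from 0.0 (shut) to 1.0 (fully open); "finger_force": force on a finger pad.
Only numpy, scipy, OpenCV 4.12 (cv2) and the standard library are available. Lean on these libraries where they do the work, as an engineer would, in place of code of your own. Each camera call takes 0.05 s, during which the arm holds its last target. There are 200 camera calls.

## Working session

There is one attempt and no reset: what is moved stays moved. The work goes in short steps, Python scripts to look and compute and a shell command to move; the robot and the scene stay as the last step left them, time stands still between calls to the robot, and variables do not carry over. Pictures are saved under pics/ and viewed, at most 10 in all, crops included, and the job is handed in when it is done.

```bash
mkdir -p pics
cat > h.py <<'E'
import numpy as np,cv2
from rig import *
def snap(n,f):
    p=camera_params(n); im=get_image(n); cv2.imwrite('pics/'+f,im[:,:,::-1]); np.savez('pics/'+f+'.npz',K=p['K'],T=p['pose'],im=im); return p
def ray(f,u,v):
    d=np.load('pics/'+f+'.npz'); K,T=d['K'],d['T']
    r=np.linalg.inv(K)@[u,v,1]; r=np.array([r[0],-r[1],-r[2]]); return T[:3,3],T[:3,:3]@r
def onz(f,u,v,z):
    o,r=ray(f,u,v); return o+r*(z-o[2])/r[2]
def proj(f,P):
    d=np.load('pics/'+f+'.npz'); K,T=d['K'],d['T']
    c=T[:3,:3].T@(np.array(P)-T[:3,3]); c=np.array([c[0],-c[1],-c[2]]); q=K@c; return q[:2]/q[2]
E
python3 - <<'E'
from h import *
for n in ('top','side'):
    p=snap(n,n+'1.png'); print(n,p)
print(get_state(),grip_depth)
a=cv2.imread('pics/top1.png')
cv2.imwrite('pics/top1x.png',cv2.resize(a,(800,600)))
E
```

```text
top {'K': array([[404.49468536,   0.        , 283.10108152],
       [  0.        , 404.49468536, 215.37241538],
       [  0.        ,   0.        ,   1.        ]]), 'pose': array([[-0.02612345,  0.98850757, -0.14889709,  0.35510708],
       [-0.99933075, -0.02963869, -0.02143831, -0.02477659],
       [-0.02560505,  0.1482374 ,  0.98862028,  1.07052692],
       [ 0.        ,  0.        ,  0.        ,  1.        ]])}
side {'K': array([[525.17329341,   0.        , 273.07171826],
       [  0.        , 525.17329341, 203.30540096],
       [  0.        ,   0.        ,   1.        ]]), 'pose': array([[-0.82761711,  0.37652669, -0.41626622,  0.04980871],
       [-0.56095663, -0.58052345,  0.59018657,  0.66017183],
       [-0.0194313 ,  0.7219558 ,  0.69166628,  0.84185892],
       [ 0.        ,  0.        ,  0.        ,  1.        ]])}
{'time': 0.1, 'joint_positions': array([-6.80124748e+01,  2.42815959e+01,  9.34277881e+01, -5.52690446e-04,
        6.23725808e+01, -1.08754043e+00]), 'joint_velocities': array([-2.24217736e-02, -7.10708386e-02, -1.27140815e-01, -7.07603917e-02,
        3.92036209e-02, -5.46994575e-05]), 'effort': array([ 1.40507186e-05, -5.58423650e+01, -2.82444084e+01, -1.37709927e-05,
        2.96918857e-03,  1.20054392e-05]), 'ee_pos': array([ 0.24480372, -0.57451358,  0.23060157]), 'eef_rot': array([-1.79918041e+02, -1.06647447e-03,  2.30753215e+01]), 'ft_force': array([-0.61728011,  0.66410914, -1.14805452]), 'moment': array([ 0.03638081, -0.0071809 ,  0.02354311]), 'finger_force': 0.0, 'opening': 1.0007937391779584} -0.0187
```

View pics/top1x.png

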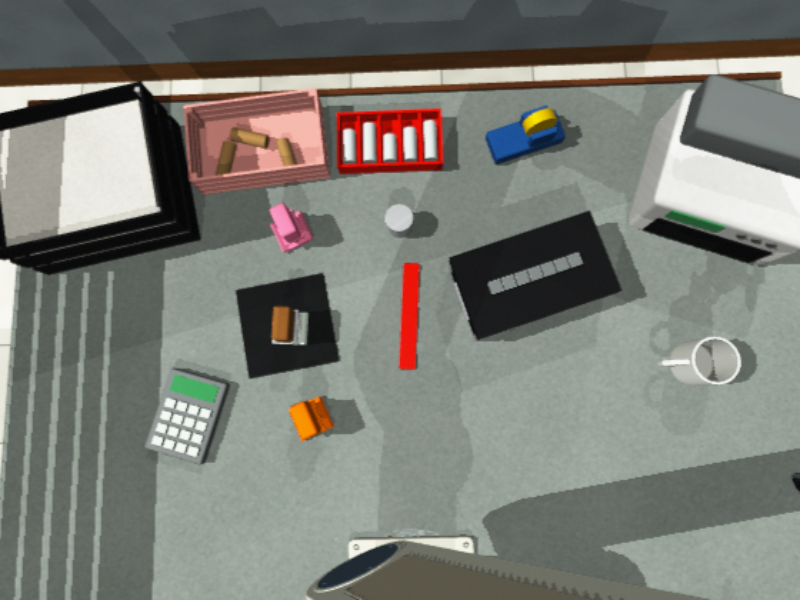

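View pics/side1.png

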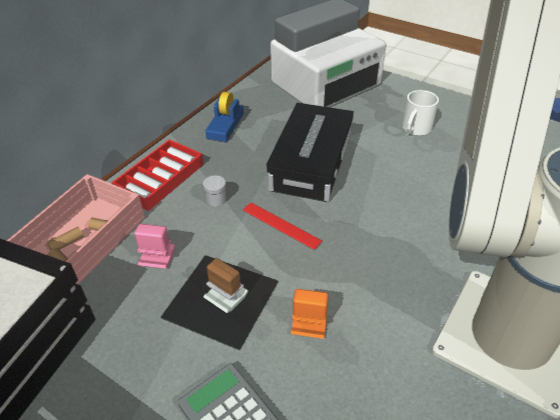

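Run:
```python
from h import *
t=cv2.imread('pics/top1.png');s=cv2.imread('pics/side1.png')
def c(a,x,y,w,h): 
    k=400/w; b=cv2.resize(a[y:y+h,x:x+w],(400,300),interpolation=cv2.INTER_CUBIC)
    for i in range(0,w,10): cv2.line(b,(int(i*k),0),(int(i*k),8 if i%20 else 16),(0,255,255),1)
    for i in range(0,h,10): cv2.line(b,(0,int(i*k)),(8 if i%20 else 16,int(i*k)),(0,255,255),1)
    return b
im=np.vstack([np.hstack([c(t,160,185,80,60),c(t,310,140,140,105)]),np.hstack([c(s,180,240,80,60),c(s,260,90,120,90)])])
cv2.imwrite('pics/c1.png',im)
```

```text
(no output)
```

View pics/c1.png

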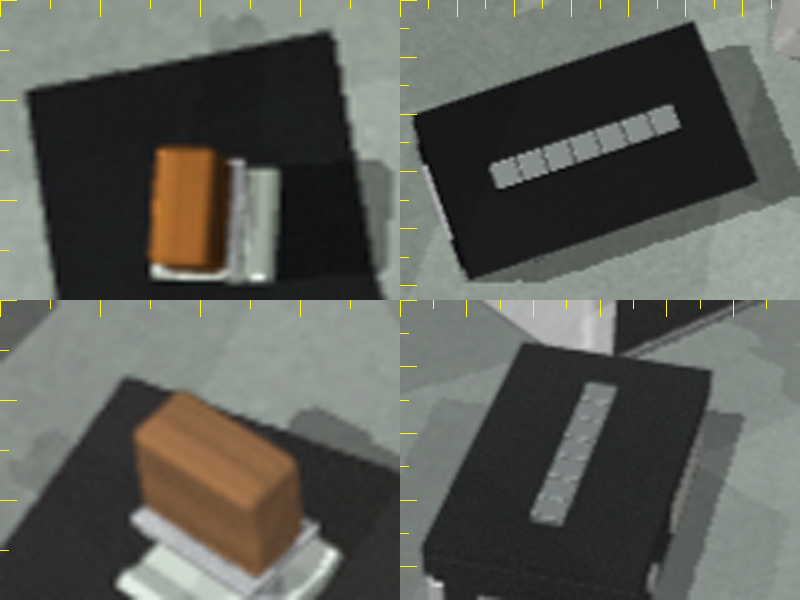

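Run:
```python
from h import *
def pts(f,L,k,o,z): return np.array([onz(f,x/k+o[0],y/k+o[1],z) for x,y in L])[:,:2]
T,S='top1.png','side1.png'
for nm,q in (('handleT',pts(T,[(157,148),(213,150),(205,268),(150,266)],5,(160,185),.090)),('handleS',pts(S,[(135,133),(183,92),(297,163),(250,207)],5,(180,240),.090)),
 ('lid',pts(T,[(15,115),(293,22),(356,182),(68,280)],400/140,(310,140),.088)),
 ('lidS',pts(S,[(125,43),(311,71),(247,297),(24,249)],400/120,(260,90),.088)),
 ('stripT',pts(T,[(89,165),(273,104),(281,129),(98,189)],400/140,(310,140),.093)),
 ('stripS',pts(S,[(190,82),(217,85),(162,225),(131,221)],400/120,(260,90),.093)),
 ('matT',pts(T,[(238,290),(323,275),(338,360),(249,377)],800/560,(0,0),.004)),
 ('ruler',pts(T,[(404,263),(419,264),(415,369),(400,369)],800/560,(0,0),.005)),
 ('jar',pts(T,[(399,217)],800/560,(0,0),.055))):
    e=[q[(i+1)%len(q)]-q[i] for i in range(len(q))]
    print(nm,q.mean(0).round(4),[ (round(float(np.hypot(*v)),3),round(float(np.degrees(np.arctan2(v[1],v[0]))),1)) for v in e])
```

```text
handleT [0.4814 0.2104] [(0.028, -93.8), (0.058, 176.3), (0.027, 86.3), (0.058, -2.9)]
handleS [0.4805 0.2139] [(0.025, -95.7), (0.056, 176.3), (0.025, 85.3), (0.057, -3.9)]
lid [ 0.5545 -0.2291] [(0.257, -72.9), (0.15, -163.3), (0.261, 107.2), (0.15, 15.2)]
lidS [ 0.5507 -0.2245] [(0.146, -162.8), (0.268, 109.0), (0.155, 14.4), (0.26, -73.0)]
stripT [ 0.5552 -0.2302] [(0.168, -73.2), (0.023, -166.7), (0.166, 106.6), (0.022, 17.6)]
stripS [ 0.5528 -0.2249] [(0.02, -158.6), (0.172, 107.6), (0.021, 21.1), (0.172, -72.8)]
matT [0.4896 0.2187] [(0.163, -81.6), (0.163, -170.5), (0.167, 99.2), (0.166, 8.1)]
ruler [ 0.5005 -0.0108] [(0.028, -95.7), (0.197, 176.2), (0.028, 88.4), (0.199, -3.6)]
jar [0.6753 0.0028] [(0.0, 0.0)]
```

```bash
cat >> h.py <<'E'
from scipy.spatial.transform import Rotation as R
def units(P,yaw):
    s=get_state(); A=R.from_euler('xyz',s['eef_rot'],degrees=True)
    B=R.from_euler('xyz',[180,0,yaw],degrees=True)
    t=(A.inv()*B).as_rotvec(degrees=True)/5; d=A.inv().apply(np.array(P)-s['ee_pos'])/.025
    print('turn',t.round(2),'shift',d.round(2))
E
python3 -c "
from h import *
units([.481,.212,.17],-3.7)"
```

```text
turn [-0.02  0.    5.36] shift [ 21.02 -25.24   2.46]
```

```bash
python3 -m pendant '[[0,0,0.2,0.7,-0.8,0,0],[0,0,0.6,2.1,-2.5,0,0],[0,0,0.9,3.5,-4.2,0,0],[0,0,1.3,5,-6,0,0],[0,0,1.7,6.5,-7.8,0,0],[0,0,2.1,8,-9.6,0,0],[0,0,2.5,9.5,-11.4,0,0],[0,0,2.9,11,-13.2,0,0],[0,0,3.3,12.5,-15,0,0],[0,0,3.7,14,-16.8,0,0.5],[0,0,4.1,15.5,-18.6,0.4,0.3],[0,0,4.5,17,-20.4,0.8,0],[0,0,4.8,18.5,-22.2,1.2,0],[0,0,5.1,19.8,-23.8,1.7,0],[0,0,5.3,20.6,-24.8,2.2,0],[0,0,5.36,21,-25.24,2.46,0],[0,0,5.36,21,-25.24,2.46,0],[0,0,5.36,21,-25.24,2.46,0]]' 60
python3 - <<'E'
from h import *
snap('wrist','w1.png')
units([.481,.212,.047],-3.7)
print([proj('w1.png',[.481+a,.212+b,.09]) for a in(-.03,.03) for b in (-.015,.015)],get_state()['ft_force'])
E
```

```text
time: 2.35
ee_pos: [0.4804, 0.2102, 0.17]
eef_rot: [180.0, 0.0, -3.8]
ft_force: [0.3, -0.2, -0.3]
opening: 1.001
finger_force: 0.0
turn [ 0.   -0.   -0.02] shift [ 0.01 -0.07  4.93]
[array([292.83238643, 256.78550169]), array([251.72076477, 259.24197878]), array([288.58389354, 175.16373412]), array([244.46301692, 177.98914968])] [ 0.41468069 -0.14731853  0.69308392]
```

View pics/w1.png

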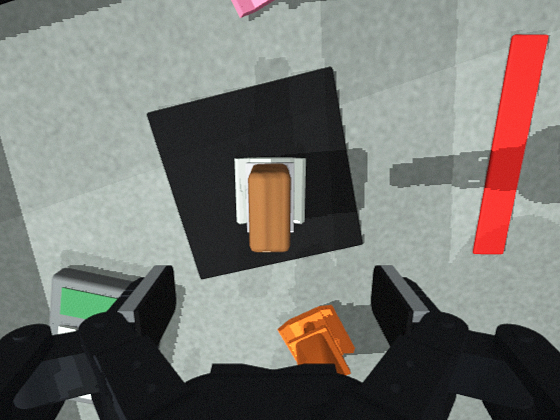

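```bash
python3 -m pendant '[[0,0,0,0.05,-0.05,1,0],[0,0,0,0.1,-0.05,2.2,0],[0,0,0,0.1,-0.05,3.4,0],[0,0,0,0.1,-0.05,4.4,0],[0,0,0,0.1,-0.05,4.9,0],[0,0,0,0.1,-0.05,4.9,0],[0,0,0,0.1,-0.05,4.9,0.4],[0,0,0,0.1,-0.05,4.9,0.5],[0,0,0,0.1,-0.05,4.9,0.6],[0,0,0,0.1,-0.05,4.9,0.7],[0,0,0,0.1,-0.05,4.9,0.8],[0,0,0,0.1,-0.05,4.9,1],[0,0,0,0.1,-0.05,4.9,1],[0,0,0,0.1,-0.05,4.9,1]]' 80
python3 - <<'E'
from h import *
print(get_state()['ft_force'])
E
```

```text
time: 4.15
ee_pos: [0.4835, 0.2126, 0.0474]
eef_rot: [-180.0, -0.0, -3.7]
ft_force: [0.3, 1.7, 4.9]
opening: 0.34
finger_force: 78.4
[0.2772095  1.72234855 4.86836999]
```

```bash
python3 -m pendant '[[0,0,0,0,0,-0.3,1],[0,0,0,0,0,-1,1],[0,0,0,0,0,-2,1],[0,0,0,0,0,-3.2,1],[0,0,0,0,0,-4.4,1],[0,0,0,0,0,-5.3,1],[0,0,0,0,0,-5.6,1],[0,0,0,0,0,-5.6,1]]' 80
python3 - <<'E'
from h import *
print(get_state()['ft_force'])
units([.5261,-.1356,.187],16.9)
E
```

```text
time: 5.15
ee_pos: [0.4831, 0.2123, 0.1876]
eef_rot: [-180.0, -0.0, -3.7]
ft_force: [0.8, -0.3, -3.9]
opening: 0.345
finger_force: 79.6
[ 0.83733191 -0.26967431 -3.93369871]
turn [-0.   -0.   -4.12] shift [ 2.62 13.78  0.02]
```

```bash
python3 -m pendant '[[0,0,-0.1,0.1,0.4,0,1],[0,0,-0.4,0.25,1.4,0,1],[0,0,-0.8,0.5,2.8,0,1],[0,0,-1.3,0.8,4.3,0,1],[0,0,-1.8,1.1,5.9,0,1],[0,0,-2.3,1.4,7.5,0,1],[0,0,-2.8,1.7,9.1,0,1],[0,0,-3.2,2,10.7,0,1],[0,0,-3.6,2.3,12.1,0,1],[0,0,-3.9,2.5,13.1,0,1],[0,0,-4.1,2.6,13.6,0,1],[0,0,-4.12,2.62,13.78,0,1],[0,0,-4.12,2.62,13.78,0,1],[0,0,-4.12,2.62,13.78,0,1]]' 80
python3 - <<'E'
from h import *
print(get_state()['ft_force'])
units([.5261,-.1356,.187],16.9)
p=snap('wrist','w2.png');p=snap('side','s2.png')
a=cv2.imread('pics/w2.png');b=cv2.imread('pics/s2.png')
cv2.imwrite('pics/c2.png',np.hstack([cv2.resize(a,(400,300)),cv2.resize(b[60:210,230:430],(400,300))]))
E
```

```text
time: 6.9
ee_pos: [0.5259, -0.1351, 0.187]
eef_rot: [-180.0, 0.0, 16.9]
ft_force: [-0.9, -0.2, -4.2]
opening: 0.344
finger_force: 79.7
[-0.9499582  -0.21404367 -4.22559628]
turn [-0.01  0.01 -0.  ] shift [0.   0.02 0.  ]
```

View pics/c2.png

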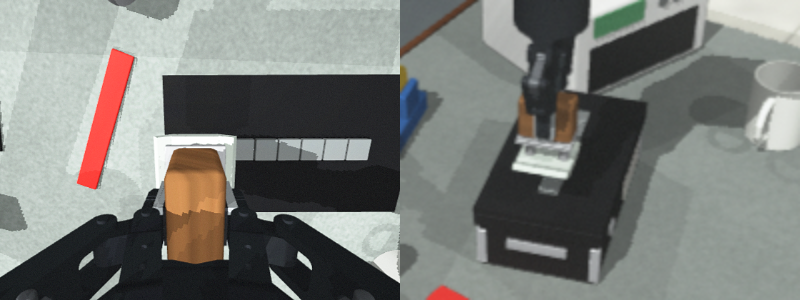

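Run:
```python
from h import *
u=np.array([.2907,-.9568]);v=np.array([.9568,.2907]);c=np.array([.554,-.2275])
for n,p,z in(('end-top',(371,139.5),.093),('end-bot',(367,160.5),.093),('top near',(240,138),.093),('lidL',(163,75),.088),('lid bot',(390,212),.088),('lid top',(390,74),.088)):
    q=onz('w2.png',p[0]*1.4,p[1]*1.4,z)[:2]; print(n,q.round(4),'s',round((q-c)@u,4),'lat',round((q-c)@v,4))
print(get_state()['ee_pos'])
```

```text
end-top [ 0.592 -0.304] s 0.0843 lat 0.0141
end-bot [ 0.5705 -0.3111] s 0.0847 lat -0.0085
top near [ 0.5543 -0.175 ] s -0.0501 lat 0.0155
lidL [ 0.5907 -0.0833] s -0.1273 lat 0.077
lid bot [ 0.5219 -0.3704] s 0.1274 lat -0.0723
lid top [ 0.6558 -0.2938] s 0.093 lat 0.0782
[ 0.52613588 -0.13504092  0.18725538]
```

```bash
python3 -m pendant '[[0,0,0,0,0,0.5,1],[0,0,0,0,0,1.1,1],[0,0,0,0,0,1.6,1],[0,0,0,0,0,1.9,1],[0,0,0,0,0,2.1,1],[0,0,0,0,0,2.2,1],[0,0,0,0,0,2.28,1],[0,0,0,0,0,2.36,1],[0,0,0,0,0,2.36,1]]' 80
python3 -c "
from h import *
print(get_state()['ft_force'],get_state()['moment'])"
```

```text
time: 8.12
ee_pos: [0.526, -0.1355, 0.1289]
eef_rot: [-180.0, 0.0, 16.9]
ft_force: [-4.5, 1.7, 6.2]
opening: 0.344
finger_force: 80.9
[-4.54464274  1.71165021  6.18198783] [0.33845169 0.94807087 0.03168839]
```

```bash
python3 -m pendant '[[0,0,0,0,0,0.05,1],[0,0,0,0,0,0.1,1],[0,0,0,0,0,0.15,1],[0,0,0,0,0,0.2,1],[0,0,0,0,0,0.24,1],[0,0,0,0,0,0.24,1]]' 80
python3 - <<'E'
from h import *
print(get_state()['ft_force'],get_state()['moment'])
snap('side','s3.png')
b=cv2.imread('pics/s3.png')
cv2.imwrite('pics/c3.png',cv2.resize(b[80:170,270:390],(800,600),interpolation=cv2.INTER_CUBIC))
s=get_state()['ee_pos'];d=np.array([.5819,-.3194])+.002*np.array([.9568,.2907]);units([*d,s[2]],16.9)
E
```

```text
time: 8.88
ee_pos: [0.526, -0.1355, 0.1233]
eef_rot: [-180.0, 0.0, 16.9]
ft_force: [-5.5, 2.0, 8.5]
opening: 0.338
finger_force: 81.1
[-5.48505064  1.9989188   8.53728557] [ 0.37737162  1.0722945  -0.02239618]
turn [-0.  0. -0.] shift [ 0.08  7.69 -0.  ]
```

View pics/c3.png

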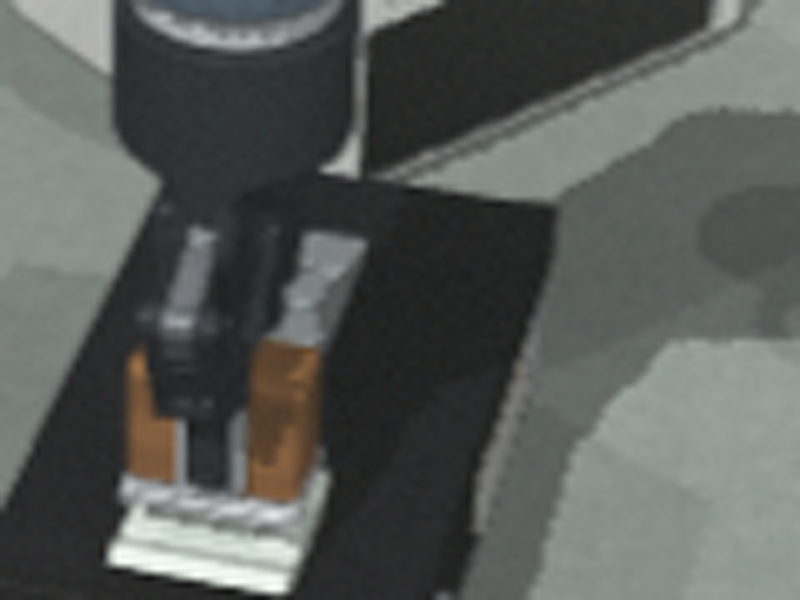

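```bash
python3 -m pendant '[[0,0,0,0,0.1,-0.02,1],[0,0,0,0,0.25,-0.04,1],[0,0,0,0,0.4,-0.04,1],[0,0,0,0,0.55,-0.04,1],[0,0,0,0,0.7,-0.04,1],[0,0,0,0.02,0.85,-0.04,1],[0,0,0,0.02,1.0,-0.04,1],[0,0,0,0.02,1.15,-0.04,1],[0,0,0,0.02,1.3,-0.04,1],[0,0,0,0.02,1.45,-0.04,1],[0,0,0,0.02,1.6,-0.04,1],[0,0,0,0.02,1.75,-0.04,1]]' 80
python3 - <<'E'
from h import *
print(get_state()['ft_force'],get_state()['moment'])
snap('wrist','w4.png');snap('side','s4.png')
a=cv2.imread('pics/w4.png');b=cv2.imread('pics/s4.png')
cv2.imwrite('pics/c4.png',np.hstack([cv2.resize(a[100:400],(400,300)),cv2.resize(b[80:170,270:390],(400,300))]))
E
```

```text
time: 10.42
ee_pos: [0.5394, -0.1754, 0.1242]
eef_rot: [-179.8, -0.0, 16.8]
ft_force: [-3.0, 13.0, 7.8]
opening: 0.342
finger_force: 81.5
[-2.99932809 13.0325925   7.82238927] [2.39746905 0.62748518 0.01656773]
```

View pics/c4.png

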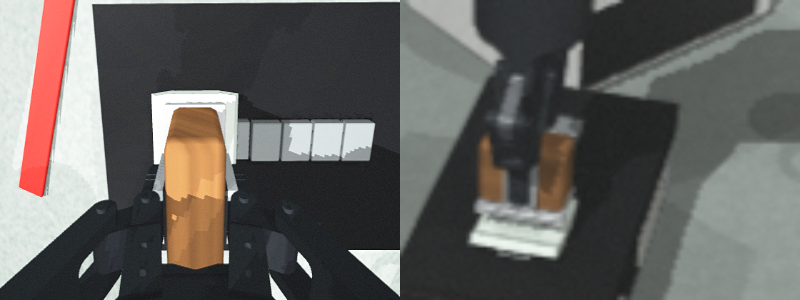

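```bash
python3 -m pendant '[[0,0,0,0,0.1,0,1],[0,0,0,0,0.25,0,1],[0,0,0,0,0.4,0,1],[0,0,0,0,0.55,0,1],[0,0,0,0,0.7,0,1],[0,0,0,0.02,0.85,0,1],[0,0,0,0.02,1.0,0,1],[0,0,0,0.02,1.15,0,1],[0,0,0,0.02,1.3,0,1],[0,0,0,0.02,1.45,0,1],[0,0,0,0.02,1.6,0,1],[0,0,0,0.02,1.75,0,1],[0,0,0,0.02,1.9,0,1],[0,0,0,0.02,2.05,0,1],[0,0,0,0.03,2.2,0,1],[0,0,0,0.03,2.35,0,1],[0,0,0,0.03,2.5,0,1],[0,0,0,0.03,2.65,0,1]]' 80
python3 - <<'E'
from h import *
print(get_state()['ft_force'],get_state()['moment'])
snap('side','s5.png')
b=cv2.imread('pics/s5.png')
cv2.imwrite('pics/c5.png',cv2.resize(b[80:170,270:390],(800,600),interpolation=cv2.INTER_CUBIC))
s=get_state()['ee_pos'];d=np.array([.5819,-.3194])+.002*np.array([.9568,.2907]);units([*d,s[2]],16.9)
E
```

```text
time: 12.78
ee_pos: [0.5599, -0.2394, 0.1246]
eef_rot: [-179.9, -0.1, 16.9]
ft_force: [-3.4, 12.3, 8.1]
opening: 0.341
finger_force: 81.5
[-3.38131279 12.34348909  8.11843217] [2.3503389  0.54378198 0.01496234]
turn [-0.02 -0.02 -0.01] shift [-0.01  3.31 -0.  ]
```

View pics/c5.png

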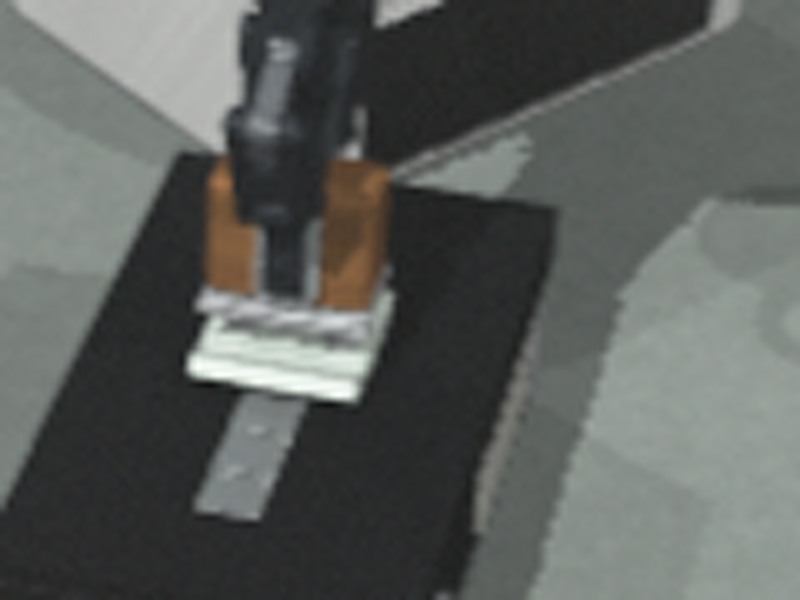

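```bash
python3 -m pendant '[[0,0,0,0,0.15,0.01,1],[0,0,0,0,0.35,0.01,1],[0,0,0,0,0.55,0.01,1],[0,0,0,0,0.75,0.01,1],[0,0,0,0,0.95,0.01,1],[0,0,0,0,1.15,0.01,1],[0,0,0,0,1.35,0.01,1],[0,0,0,0,1.55,0.01,1],[0,0,0,0,1.75,0.01,1],[0,0,0,0,1.95,0.01,1],[0,0,0,0,2.15,0.01,1],[0,0,0,0,2.35,0.01,1],[0,0,0,0,2.55,0.01,1],[0,0,0,0,2.75,0.01,1],[0,0,0,0,2.95,0.01,1],[0,0,0,0,3.1,0.01,1],[0,0,0,0,3.25,0.01,1],[0,0,0,0,3.35,0.01,1],[0,0,0,0,3.35,0.01,1]]' 80
python3 - <<'E'
from h import *
s=get_state();print(s['ft_force'],s['moment'])
u=np.array([.2907,-.9568]);print((s['ee_pos'][:2]-[.554,-.2275])@u)
E
```

```text
time: 15.2
ee_pos: [0.5845, -0.32, 0.1246]
eef_rot: [-180.0, -0.1, 16.9]
ft_force: [-1.5, 5.2, 8.8]
opening: 0.342
finger_force: 81.6
[-1.51269173  5.20383405  8.79330664] [ 1.21083875e+00  3.71299071e-01 -4.35184776e-04]
0.09741283066105219
```

```bash
python3 -m pendant '[[0,0,0,0,0,-0.2,1],[0,0,0,0,0,-0.7,1],[0,0,0,0,0,-1.4,1],[0,0,0,0,0,-2.1,1],[0,0,0,0,0,-2.5,1],[0,0,0,0,0,-2.6,1],[0,0,0,0,0,-2.6,1]]' 80
python3 - <<'E'
from h import *
snap('side','s6.png')
b=cv2.imread('pics/s6.png')
cv2.imwrite('pics/c6.png',cv2.resize(b[80:170,270:390],(800,600),interpolation=cv2.INTER_CUBIC))
units([.486,.215,.19],-3.7)
E
```

```text
time: 16.08
ee_pos: [0.5834, -0.3206, 0.1879]
eef_rot: [-180.0, 0.0, 16.9]
ft_force: [0.5, 0.5, -4.2]
opening: 0.339
finger_force: 80.7
turn [-0.01  0.01  4.12] shift [  2.49 -21.63  -0.09]
```

View pics/c6.png

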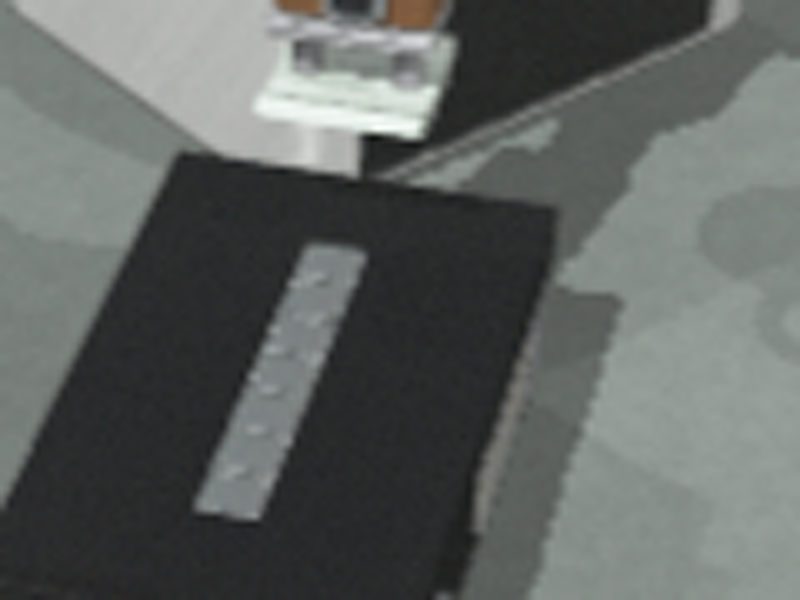

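The full strip is flush and even from (230,510) to (335,250), and the press hangs upright. Next I carry it back to the mat.

```bash
python3 -m pendant '[[0,0,0.1,0.05,-0.4,0,1],[0,0,0.3,0.2,-1.5,0,1],[0,0,0.6,0.35,-3,0,1],[0,0,0.9,0.55,-4.7,0,1],[0,0,1.2,0.75,-6.4,0,1],[0,0,1.5,0.95,-8.1,0,1],[0,0,1.9,1.15,-9.8,0,1],[0,0,2.2,1.35,-11.5,0,1],[0,0,2.5,1.55,-13.2,0,1],[0,0,2.8,1.75,-14.9,0,1],[0,0,3.1,1.95,-16.6,0,1],[0,0,3.4,2.1,-18.3,0,1],[0,0,3.7,2.3,-19.8,0,1],[0,0,4,2.4,-20.9,0,1],[0,0,4.12,2.47,-21.5,0,1],[0,0,4.12,2.49,-21.63,0,1],[0,0,4.12,2.49,-21.63,0,1],[0,0,4.12,2.49,-21.63,0,1]]' 80
python3 -c "
from h import *
units([.486,.215,.0475],-3.7)"
```

```text
time: 18.38
ee_pos: [0.4862, 0.2143, 0.188]
eef_rot: [180.0, 0.0, -3.8]
ft_force: [0.6, -1.0, -3.7]
opening: 0.341
finger_force: 80.6
turn [ 0.    0.   -0.01] shift [-0.01 -0.03  5.62]
```

```bash
python3 -m pendant '[[0,0,0,0,0,0.5,1],[0,0,0,0,0,1.5,1],[0,0,0,0,0,2.7,1],[0,0,0,0,0,3.9,1],[0,0,0,0,0,4.8,1],[0,0,0,0,0,5.2,1],[0,0,0,0,0,5.4,1],[0,0,0,0,0,5.5,1],[0,0,0,0,0,5.57,1],[0,0,0,0,0,5.62,1],[0,0,0,0,0,5.65,1],[0,0,0,0,0,5.65,1],[0,0,0,0,0,5.65,1]]' 80
python3 -c "
from h import *
print(get_state()['ft_force'])"
```

```text
time: 20.0
ee_pos: [0.4867, 0.2151, 0.0474]
eef_rot: [-180.0, -0.1, -3.7]
ft_force: [-0.6, 0.3, 5.6]
opening: 0.341
finger_force: 81.5
[-0.63396014  0.25232236  5.5605548 ]
```

Standing on the mat, with about 5 N of bearing. Releasing and rising.

```bash
python3 -m pendant '[[0,0,0,0,0,0,0.55],[0,0,0,0,0,0,0.4],[0,0,0,0,0,0,0.2],[0,0,0,0,0,0,0],[0,0,0,0,0,0,0],[0,0,0,0,0,0,0],[0,0,0,0,0,0,0],[0,0,0,0,0,0,0],[0,0,0,0,0,-0.5,0],[0,0,0,0,0,-1.5,0],[0,0,0,0,0,-3,0],[0,0,0,0,0,-4.5,0],[0,0,0,0,0,-5.5,0],[0,0,0,0,0,-6,0],[0,0,0,0,0,-6,0],[0,0,0,0,0,-6,0]]' 80
python3 -c "
from h import *
snap('wrist','w7.png');snap('side','s7.png')
a=cv2.imread('pics/w7.png');b=cv2.imread('pics/s7.png')
cv2.imwrite('pics/c7.png',np.hstack([cv2.resize(a,(400,300)),cv2.resize(b,(400,300))]))"
```

```text
time: 22.0
ee_pos: [0.4856, 0.2146, 0.1959]
eef_rot: [180.0, 0.1, -3.7]
ft_force: [-0.2, -0.2, -0.4]
opening: 0.999
finger_force: 0.0
```

View pics/c7.png

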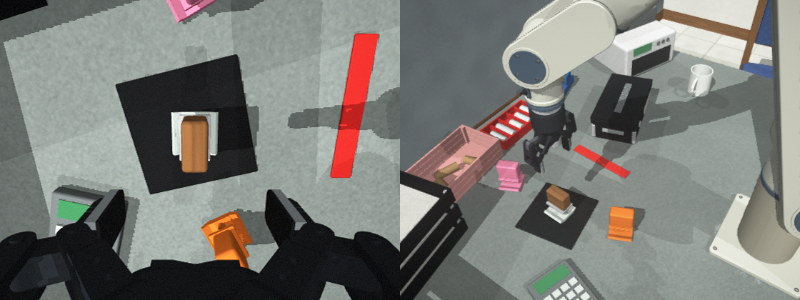

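The press stands upright near the middle of its mat (wrist view about (195,140)), released, and the ruler is still in place.

```bash
python3 -c "
from rig import finish_job
print(finish_job())"
```

```text
the job is handed in; nothing more can be done
None
```

I handed the job in at about 22 s of the 58 s. In the camera images the whole strip looks flush and the press stands upright and released on its mat, with the ruler in place; the hand-in returned no verdict.

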